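Load the sawing jig: tip the offcut in, push it to the stop, lock the cam

TASK

Load the sawing jig for the next cut: tip over the pine offcut that stands on end on the jig's bed, away from the robot, by pushing it near its top, so that it lands flat on the bed between the two fences. Then push it along until its end is right up against the end stop, and swing the cam lever round until the cam holds the offcut tight against the opposite fence. Only push, and gently: do not grip, lift or carry the offcut or slide it about upright, and leave the other things on the bench alone.

Things in the scene. Friction and masses are not known exactly. Their poses are not given: they have to be found in the camera images.
- jig: Sawing jig, wood, screwed to the bench. Origin: on the bench, under the channel's centre line; x runs along the channel from its open mouth (robot side) to the end stop, y to the left fence and cam, z up. Plywood bed x -125 to 125, y -75 to 85 mm, top at z = 18 mm. A pencil lies on its ledge outside the right fence.
- channel_mouth (a point): Middle of the channel's mouth, on the bed: jig x = -25, y = 0, z = 18 mm. From here the two fences, 16 mm thick, tops at z = 54 mm, run in +x, inner faces at y = -37 and +37 mm (channel 74 mm wide). The left one ends at x = 21 mm, where the cam's gap begins. Both have a 3 mm saw slot at x = 0. Axes as the jig's.
- stop_face (a point): Middle of the face of the end stop, an 18 mm thick, 36 mm high bar across the channel: jig x = 95, y = 0, z = 37 mm. The face looks back to the mouth. Axes as the jig's.
- offcut: Loose pine block, 60 x 120 x 38 mm (own x, y, z), 0.1 to 0.17 kg. Origin: centre of a 60 x 120 face; z runs from it through the thickness. Starts on end (y up) on the bed before the mouth, square with the channel to 2 degrees, that face towards the stop at jig x = -54 to -36 mm; top 138 mm above the bench. Pushed high along jig x it tips over its far bottom edge; pushed low it slides.
- offcut_center (a point): Centre of the offcut. After tipping, the block lies 38 mm high, z axis up, its end some 10 to 30 mm short of the stop. Lying home against the stop and the right fence the centre is at jig x = 35, y = -7, z = 37 mm.
- cam (a joint): Cam angle, rad, growing counter-clockwise from above. Starts open, 0 to 0.25. At 0 the lever points 60 degrees left of jig x; at 1.83 it points 165 degrees left, back along the left fence. Growing, the disc comes out into the channel and pushes the lying offcut to the right fence; it meets it there at about 1.83 and is tight from 1.87 on. Stiff (0.06 N m), stays where left; end at 2.35.
- cam_pivot (a point): Cam and lever turn about the vertical through this point: jig x = 55, y = 52.2 mm. The cam is a wooden disc of radius 21 mm, its centre 10 mm off the pivot, between 24 and 56 mm above the bench.
- lever_grip (a point): Middle of the black upright round grip on the lever's end, 82 mm from the pivot, 85 mm above the bench; grip up to 24 mm thick, from 64 to 106 mm above the bench. The flat steel lever lies below it (56 to 64 mm up). Push it sideways round the pivot, back towards the robot; 5 to 12 N at the end makes the cam tight.
- pencil: Pencil lying on the jig's ledge, 170 mm long; bystander. Origin: middle of its underside.
- tape_measure: Yellow tape measure, 35 x 84 x 64 mm; bystander, right of the jig. Origin: middle of its underside.
- spanner: Combination spanner, 166 mm long, lying flat; bystander behind the jig. Origin: middle of its underside.
- sanding_block: Cork-brown sanding block, 61 x 111 x 34 mm; bystander behind the jig. Origin: middle of its underside.
- glue: Blue glue bottle, 216 mm tall, 64 mm across; bystander at the right. Origin: middle of its underside.
- level: Small spirit level, 230 mm long, 40 mm high; bystander near the robot. Origin: middle of its underside.
- paint_tin_7: Small paint tin, 68 mm across, 72 mm high; bystander. Origin: middle of its underside.
- red_pack: Red carton, 71 x 90 x 30 mm; bystander. Origin: middle of its underside.
- right_fence: The fence opposite the cam, from the mouth (jig x = -25 mm) to the stop (x = 95 mm), 36 mm high; fixed to the jig. Origin: on its inner face at the bed, jig x = 0, y = -37, z = 18 mm. Axes as the jig's.

How it is judged:
On the way:
1. the offcut has been tipped over and lies flat on the bed between the fences, the cam still open (angle between offcut's own z axis and vertical below 0.05 rad and z of offcut_center in the frame of jig below 0.041 m and y of offcut_center in the frame of jig between -0.012 and 0.012 m and x of offcut_center in the frame of jig above -0.01 m and value of joint cam below 1.2 rad), for 0.2 s.
At the end, for the whole second after the job is handed in: The offcut lies flat on the bed (within 0.05 rad), its end within 3 mm of the stop, its side within 1.5 mm of the right fence and square with it within 0.03 rad, at rest; the cam is turned past 1.8 rad and presses the offcut on the right fence with over 5 N by itself (angle between offcut's own z axis and vertical below 0.05 rad and z of offcut_center in the frame of jig below 0.041 m and x of offcut_center in the frame of jig above 0.032 m and y of offcut_center in the frame of jig below -0.0055 m and angle between the y axis of offcut and the x axis of jig, either way round below 0.03 rad and value of joint cam above 1.8 rad and linear speed of offcut below 0.01 m/s and contact force between offcut and right_fence above 5 N); the robot touches nothing.
It fails at once if the offcut was lifted or carried (height (world z) of offcut_center above 0.098 m or (angle between offcut's own y axis and vertical above 1.45 rad and height (world z) of offcut_center above 0.06 m)).
It fails at once if the offcut was slid or carried about upright (angle between offcut's own y axis and vertical below 0.2 rad and distance of offcut_center from where it was at the start of the episode above 0.045 m).
It fails at once if the offcut was gripped or squeezed (over 35 N from the fingers) (contact force between the fingers and offcut above 35 N).
It fails at once if another thing on the bench was disturbed (distance of any of pencil, tape_measure, spanner, sanding_block, glue, level, paint_tin_7, red_pack from where it was at the start of the episode above 0.03 m).
It also fails if it takes over 58 s, if anything falls off the work surface, if the arm or the gripper's body presses on something with over 40 N, if the wrist force passes 120 N, or if a joint passes its speed limit or range.

ROBOT

A 7-joint arm with a two-finger parallel gripper is mounted at the origin on the work surface; the furniture and walls round the work are solid. World frame = base frame: x ahead of the robot, y to its left, z up, the work surface at z = 0. Lengths are in m, angles in rad, forces in N, time in s.
With the tool pointing down it reaches from about 0.35 to 0.9 m from the base axis. Payload 8.1 kg.
Tool frame: the origin (TCP) lies between the finger pads; the fingertips stand 17 mm ahead of it and the grasp point (between the pads) lies 2 mm behind it; z points along the fingers, y is the line along which they close (so a half turn about z gives the same grasp; the last joint's range is limited). The gripper opens to 92 mm and grips with 3 to 60 N. Pads are 19 mm wide; open, the fingers measure 130 mm over their backs; the gripper's body (75 mm by 190 mm) begins 47 mm behind the grasp point.
Start: joints at [-1.289, 0.434, 0.025, 1.573, -0.012, 1.134, -0.075], TCP at [0.235, 0.579, 0.244] pointing down, gripper open.
Joint ranges: [-2.62, 2.62], [-0.44, 2.09], [-1.27, 1.32], [0.08, 2.57], [-1.32, 4.46], [0.12, 2], [-2.74, 2.74]. Speed limits (rad/s): [2.22, 2.22, 3.01, 3.01, 3.14, 3.14, 3.14].

INTERFACE

Orientations are given as a rotation vector (axis times angle).
In Python, from cell import observe, get_image, calibration, sign_off, look_for, regions_of, landmark_of gives the robot as it stands.
- The arm moves only by the tool jog_arm, never from a script. Its argument "plan" is a list of rows, each an object with "offset": the shift along the tool's x, y, z normalised to -1 to 1, where 1 is 0.15 m, a list of three; "twist": the turn, a rotation vector about the tool's x, y, z normalised to -1 to 1, where 1 is 2 pi rad, a list of three; "fingers": the gripper command: -1 is shut, 1 is fully open, values between are in proportion. In form: [{"offset": [x, y, z], "twist": [ax, ay, az], "fingers": fingers}, ...]. A call has 1 to 20 rows; each row is the pose to reach, as a shift and turn from the pose commanded when the call began, along the tool's axes at that moment, turning the shorter way round; what a row does not reach only later rows make up. A row lasts 1/8 s, in which the tool goes at most 62.5 mm and 10.7 degrees, less where a joint would pass 70% of its speed; a pose out of reach is approached as far as the arm can. A call with a number of a shift or a turn outside -1 to 1 is refused whole. A call with a gripper value outside its range is refused whole. The fingers move at their own pace and stop on an object; "newtons" is the grip in N (left out, the last holds). Time passes only in rows, so rows that repeat a pose let the fingers close. It gives the time, the measured TCP pose, the force, the opening and the grip force at its end, in the units of the state.
- observe(): the state, without advancing time (a new reading comes with each control period).
- get_image(name): name is "scene" or "top" or "wrist"; returns the picture (384x512x3 uint8, red, green, blue); there is no depth.
- calibration(name): a dict with "fov_y" (degrees; the focal length in pixels is half the picture's height over the tangent of half this angle, whatever the lens; pixels are square), "cx", "cy" (the principal point, pixels), "k1" (the pictures are not rectified: a ray, as slopes to the right and down, at radius r is drawn at 1 + k1 r^2 times it, then the intrinsics apply), "position" and "attitude" of the camera in the world. Camera axes: x right, y down, z forward; pixel columns grow to the right and rows downward; lengths in m; the calibration is good to about 2 mm. A picture is of the moment at which its call begins: read the wrist's pose just before it. calibration takes no time and is no camera call; for the wrist camera it gives the pose at the moment of the call.
- sign_off(): hands the job in; it is judged then, once.
Trained networks look in the newest picture that a camera, given by its name, has taken for a name from the list of things; names that differ only in an ending like _2 or _b are one class to them, and where a whole thing is asked for, a point or a joint stands for the part that bears it (a point fixed in the world has none). Each returns a list of dicts, best first, with "conf" (0 to 1); they miss things now and then, are a little off and sometimes report something else, mostly with a low value. They report only what shows in the picture. A call takes as long as a camera call.
- look_for(thing, camera): "box" ([left, top, width, height] as shares, 0 to 1, of the picture: columns of its width, rows of its height, round what is visible of it).
- regions_of(thing, camera): "region" (384x512 bool, what is visible of it) and "box" ([left, top, width, height] as shares, 0 to 1, of the picture: columns of its width, rows of its height, round what is visible of it).
- landmark_of(thing, camera): "at" ([row, column] as shares, 0 to 1, of the picture: columns of its width, rows of its height: a listed point, or the origin of a listed thing).
The state is a dict: "clock": time; "joints": joint angles; "dq": joint speeds; "joint_efforts": joint torques, N m; "position": TCP position; "ee_rot": TCP orientation; "force": force on the tool from outside, world axes, zero at the start; "ft_torque": the same for the moment, N m; "width": opening from 0.0 (shut) to 1.0 (fully open); "gripper_force": force on a finger pad.
Only numpy, scipy, OpenCV 4.12 (cv2) and the standard library are available. Lean on these libraries where they do the work, as an engineer would, in place of code of your own. Each camera call takes 0.05 s, during which the arm holds its last target. There are 200 camera calls.

## Working session

There is one attempt and no reset: what is moved stays moved. The work goes in short steps, Python scripts to look and compute and a tool call to move; the robot and the scene stay as the last step left them, time stands still between calls to the robot, and variables do not carry over. Pictures are saved under pics/ and viewed, at most 10 in all, crops included, and the job is handed in when it is done.

Besides the shell and the picture viewer there is one more tool, called as a command line: name --argument value ..., lists and objects as JSON in quotes. jog_arm: Moves the arm, as the interface text tells. Scaled input: -1 to 1 covers 0.15 m each way for a shift and 2 pi rad each way for a turn. Its arguments: {"type":"object","properties":{"plan":{"type":"array","items":{"type":"object","properties":{"offset":{"type":"array","items":{"type":"number","minimum":-1,"maximum":1}},"twist":{"type":"array","items":{"type":"number","minimum":-1,"maximum":1}},"fingers":{"type":"number"}}}},"newtons":{"type":"number"}},"required":["plan"]}

```bash
mkdir -p pics
cat > h.py <<'E'
import numpy as np, cv2
from scipy.spatial.transform import Rotation as R
from cell import *
def Rm(a):
    a=np.array(a,float)
    if a.shape==(3,3): return a
    return R.from_rotvec(a).as_matrix() if a.size==3 else R.from_quat(a).as_matrix()
def ray(c,px):  # px (col,row)
    f=192/np.tan(np.radians(c['fov_y']/2))
    d=(np.array(px,float)-[c['cx'],c['cy']])/f
    u=d.copy()
    for _ in range(20): u=d/(1+c['k1']*(u@u))
    v=Rm(c['attitude'])@np.array([u[0],u[1],1]); return np.array(c['position']),v
def onz(c,px,z):
    p,v=ray(c,px); return p+v*(z-p[2])/v[2]
def proj(c,X):
    f=192/np.tan(np.radians(c['fov_y']/2))
    q=Rm(c['attitude']).T@(np.array(X)-c['position']); u=q[:2]/q[2]
    return u*(1+c['k1']*(u@u))*f+[c['cx'],c['cy']]
def lm(t,cam):
    r=landmark_of(t,cam)
    return [(round(a['conf'],2),np.array([a['at'][1]*512,a['at'][0]*384])) for a in r[:2]]
E
python3 - <<'E'
from h import *
np.set_printoptions(precision=4,suppress=True)
print(observe())
for cam in ['scene','top']:
    im=get_image(cam);cv2.imwrite(f'pics/{cam}0.png',im[:,:,::-1]);c=calibration(cam);print(cam,c)
    for t,z in dict(jig=0,channel_mouth=.018,stop_face=.037,offcut_center=.078,cam_pivot=.056,lever_grip=.085,right_fence=.018,offcut=.078,pencil=.018,tape_measure=0,glue=0,level=0,paint_tin_7=0,red_pack=0).items():
        print(t,[(a,p,onz(c,p,z)) for a,p in lm(t,cam)])
E
```

```text
{'clock': 0.0, 'joints': array([-1.2886,  0.4353,  0.025 ,  1.5741, -0.0116,  1.134 , -0.0751]), 'dq': array([ 0.0017, -0.0012, -0.0009,  0.0006,  0.0017, -0.0022, -0.0001]), 'joint_efforts': array([  0.0021, -66.7837,   0.9863, -31.446 ,  -0.0604,   0.0425,
         0.0001]), 'position': array([0.2345, 0.5788, 0.2429]), 'ee_rot': array([-0.6008, -3.0834,  0.0025]), 'force': array([ 0.8523, -0.8176, -0.2203]), 'ft_torque': array([ 0.0043, -0.0594,  0.0143]), 'gripper_force': 0.0, 'width': 0.9967750787952719}
scene {'fov_y': 51.16254854282907, 'cx': 247.38822973191836, 'cy': 189.3837148288505, 'k1': -0.007680598753840311, 'position': array([ 1.2531, -0.0553,  0.8918]), 'attitude': array([-1.7521, -1.8412,  0.6798])}
jig [(0.66, array([262.912 , 226.4832]), array([ 0.5945, -0.0226,  0.    ])), (0.45, array([292.8128, 228.5952]), array([0.597 , 0.0596, 0.    ]))]
channel_mouth [(0.61, array([269.0048, 216.9984]), array([ 0.5746, -0.007 ,  0.018 ]))]
stop_face [(0.68, array([275.0976, 249.408 ]), array([0.6916, 0.008 , 0.037 ]))]
offcut_center [(0.83, array([261.9904, 192.3072]), array([
[... 1952 characters left out ...]
136, 162.2016]), array([ 0.5904, -0.044 ,  0.018 ]))]
offcut [(0.97, array([236.1856, 173.9904]), array([ 0.5559, -0.0202,  0.078 ]))]
pencil []
tape_measure [(0.88, array([305.6128, 208.512 ]), array([ 0.4692, -0.1958,  0.    ]))]
glue [(0.68, array([340.8896, 225.2928]), array([ 0.4236, -0.2868,  0.    ]))]
level [(0.92, array([228.7104, 249.9072]), array([0.3674, 0.0048, 0.    ])), (0.38, array([259.0208, 149.2992]), array([ 0.6253, -0.0787,  0.    ]))]
paint_tin_7 [(0.67, array([333.312, 290.304]), array([ 0.2561, -0.2628,  0.    ])), (0.52, array([309.7088, 207.5904]), array([ 0.4713, -0.2066,  0.    ]))]
red_pack [(0.85, array([314.5216, 254.7072]), array([ 0.3494, -0.216 ,  0.    ]))]
```

```bash
cat > fit.py <<'E'
from h import *
from scipy.optimize import least_squares
P={'jig':(0,0,0),'channel_mouth':(-.025,0,.018),'stop_face':(.095,0,.037),'cam_pivot':(.055,.0522,.056),'right_fence':(0,-.037,.018)}
def W(q,X):
    c,s=np.cos(q[2]),np.sin(q[2]); X=np.array(X); return np.array([q[0]+c*X[0]-s*X[1],q[1]+s*X[0]+c*X[1],X[2]])
def grip(cam): a=np.radians(60)+cam; return (.055+.082*np.cos(a),.0522+.082*np.sin(a),.085)
def draw(cam,c,im,q,th,name,s=3,box=(150,90,260,190)):
    x0,y0,w,h=box
    o=cv2.resize(im[y0:y0+h,x0:x0+w,::-1].copy(),None,fx=s,fy=s,interpolation=cv2.INTER_CUBIC)
    def L(pts,col):
        p=[((proj(c,W(q,X))+.5-[x0,y0])*s-.5).astype(int).tolist() for X in pts]
        cv2.polylines(o,[np.array(p)],False,col,1)
    L([(-.125,-.075,.018),(.125,-.075,.018),(.125,.085,.018),(-.125,.085,.018),(-.125,-.075,.018)],(0,255,0))
    L([(-.025,-.037,.054),(.095,-.037,.054),(.095,.037,.054)],(0,0,255)); L([(-.025,.037,.054),(.021,.037,.054)],(0,0,255))
    g=grip(th); L([(.055,.0522,.06),(g[0],g[1],.06),(g[0],g[1],.106)],(255,0,0))
    cv2.imwrite(name,o)
E
python3 - <<'E'
from fit import *
rows=[];C={};I={}
for cam in ['scene','top']:
    I[cam]=get_image(cam);C[cam]=calibration(cam)
    for t in list(P)+['lever_grip']:
        for a,p in lm(t,cam): rows.append((cam,t,p,a))
def res(v):
    r=[]
    for cam,t,p,a in rows:
        X=grip(v[3]) if t=='lever_grip' else P[t]
        r+=list((proj(C[cam],W(v,X))-p))
    return r
s=least_squares(res,[.593,-.01,.19,.2],loss='soft_l1',f_scale=2)
print(s.x); e=np.array(res(s.x)).reshape(-1,2)
for r,d in zip(rows,e): print(r[0],r[1],d.round(1))
draw('scene',C['scene'],I['scene'],s.x,s.x[3],'pics/s1.png',box=(150,110,250,190)); draw('top',C['top'],I['top'],s.x,s.x[3],'pics/t1.png',box=(130,60,250,190))
E
```

```text
[ 0.59626175 -0.01565852  0.17760774  2.37044177]
scene jig [ 1.2 -1.2]
scene jig [ -8.1 -21.6]
scene channel_mouth [-3.5 -0.2]
scene channel_mouth [10.5 -7.9]
scene stop_face [-1.2 -1.4]
scene cam_pivot [47.7 -3.6]
scene right_fence [-0.2  3.8]
top jig [ 2.2 -6.4]
top channel_mouth [ 0.2 -1.4]
top channel_mouth [27.6 26.4]
top stop_face [ 3.9 -3.1]
top stop_face [ -3.2 -42.7]
top cam_pivot [-134.   -83.1]
top right_fence [-18.5  74.4]
top lever_grip [50.1 29.2]
top lever_grip [-87.9 -38.9]
```

View pics/s1.png

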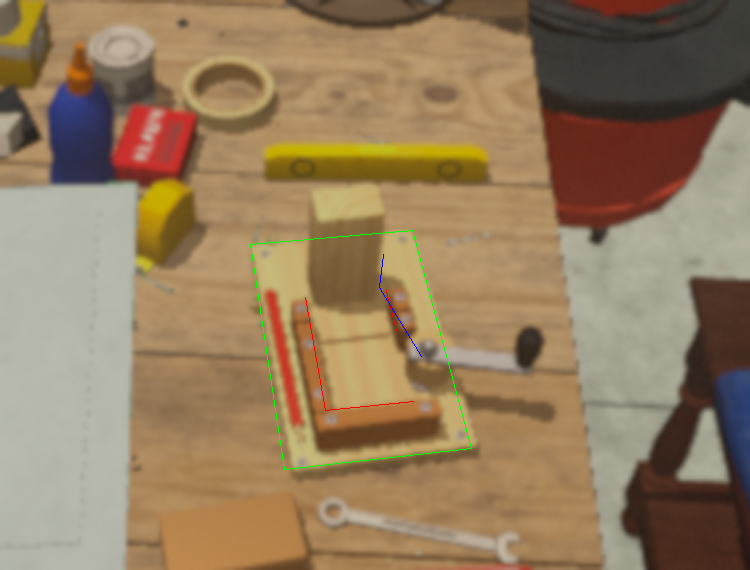

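View pics/t1.png

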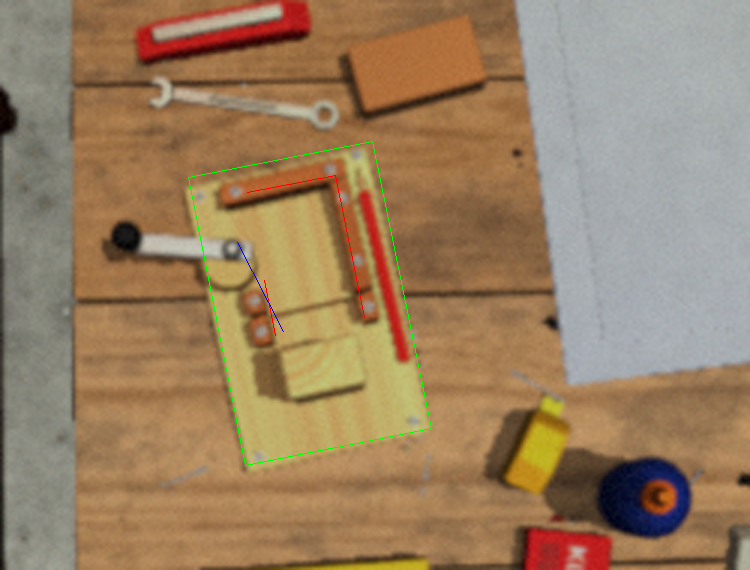

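View pics/scene0.png

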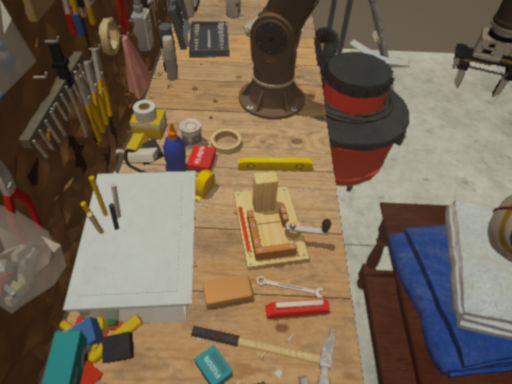

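The scene picture shows the jig: offcut upright at about crop (345,245), lever grip at (528,345), with nothing between the block and the level. The top picture shows the overlay bed outline matching within about 2 px, but the stop line is some 6 mm off and the lever wrong. I'll refine with the image edges.

```bash
cat > refine.py <<'E'
from fit import *
def seg(a,b,n=40): return [np.array(a)+(np.array(b)-a)*t for t in np.linspace(0.03,.97,n)]
J=[]
cs=[(-.125,-.075),(.125,-.075),(.125,.085),(-.125,.085)]
for i in range(4):
    if i==2: J+=seg((*cs[2],.018),(-.125,.085,.018)); continue
    J+=seg((*cs[i],.018),(*cs[(i+1)%4],.018))
J+=seg((-.025,-.037,.054),(.095,-.037,.054))+seg((.095,-.037,.054),(.095,.037,.054))+seg((-.025,-.053,.054),(.095,-.053,.054))
def dt(im):
    e=cv2.Canny(cv2.cvtColor(im,cv2.COLOR_RGB2GRAY),30,80); return cv2.distanceTransform(255-e,cv2.DIST_L2,5)
def samp(D,c,X):
    p=np.array([proj(c,x) for x in X],np.float32); return np.minimum(cv2.remap(D,p[:,0].copy(),p[:,1].copy(),cv2.INTER_LINEAR).ravel(),6)
C={k:calibration(k) for k in ['scene','top']};I={k:get_image(k) for k in C};D={k:dt(I[k]) for k in C}
def fitj(cams,x0):
    f=lambda v:np.concatenate([samp(D[k],C[k],[W(v,x) for x in J]) for k in cams])
    best=None
    for dx in (-.006,0,.006):
      for dy in (-.006,0,.006):
        for da in (-.02,0.02):
            s=least_squares(f,np.array(x0)+[dx,dy,da],loss='soft_l1',x_scale=[.01,.01,.05],diff_step=1e-2)
            if best is None or s.cost<best.cost: best=s
    return best
E
cat > r1.py <<'E'
from refine import *
for cs_ in (['scene'],['top'],['scene','top']):
    s=fitj(cs_,[.5945,-.0155,.19]); print(cs_,s.x.round(4),s.cost)
q=s.x
def blk(v,W2=.030,T=.038):  # block front-face centre jig x, y, yaw
    a=v[2];c,si=np.cos(a),np.sin(a); out=[]
    for z in (.138,):
        k=[(0,-W2),(0,W2),(-T,W2),(-T,-W2)]
        k=[(v[0]+c*x-si*y,v[1]+si*x+c*y,z) for x,y in k]
        for i in range(4): out+=seg(k[i],k[(i+1)%4],25)
    return out
for ks in (['scene'],['top'],['scene','top']):
    f=lambda v:np.concatenate([samp(D[k],C[k],[W(q,x) for x in blk(v)]) for k in ks])
    b=min((least_squares(f,[x,y,0],loss='soft_l1',x_scale=[.01,.01,.05],diff_step=1e-2) for x in (-.052,-.045,-.038) for y in(-.01,-.004,.004,.01)),key=lambda s:s.cost)
    print('block',ks,b.x.round(4),b.cost)
for k in C:
    for a,p in lm('lever_grip',k):
        g=onz(C[k],p,.085)-W(q,(.055,.0522,.085)); print(k,a,np.linalg.norm(g),'cam',np.arctan2(g[1],g[0])-q[2]-np.radians(60))
draw('top',C['top'],I['top'],q,.2,'pics/t2.png',s=5,box=(160,90,130,120)); draw('scene',C['scene'],I['scene'],q,.2,'pics/s2.png',s=5,box=(225,160,120,115))
a=cv2.imread('pics/t2.png');b=cv2.imread('pics/s2.png');cv2.imwrite('pics/ts2.png',cv2.resize(np.hstack([a[:575],b]),None,fx=.63,fy=.63,interpolation=cv2.INTER_AREA))
E
python3 r1.py
```

```text
['scene'] [ 0.5941 -0.0124  0.212 ] 103.73084282875061
['top'] [ 0.5923 -0.0154  0.208 ] 57.87072134017944
['scene', 'top'] [ 0.5928 -0.0143  0.2115] 193.32365798950195
block ['scene'] [-0.0387  0.0016 -0.0787] 20.46306800842285
block ['top'] [-0.0424 -0.     -0.1723] 20.331961512565613
block ['scene', 'top'] [-0.0392  0.0025 -0.0429] 43.32052028179169
scene 0.77 0.08044456823765413 cam 0.11842517939426433
top 0.87 0.08552780914965849 cam 0.2140308737184189
```

View pics/ts2.png

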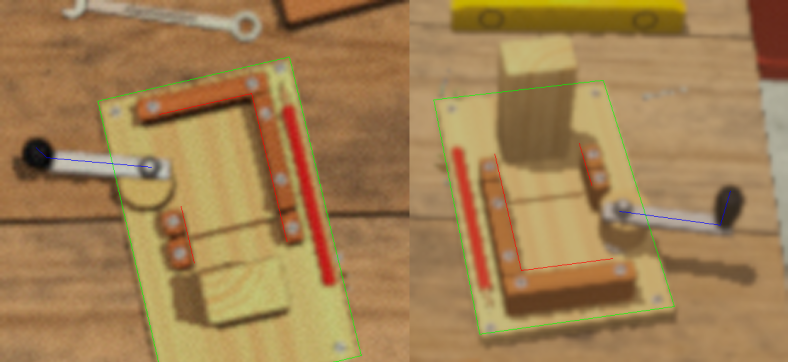

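```bash
cat > go.py <<'E'
from h import *
import sys
q=np.array([.5930,-.0143,.2105])
def tgt(x,y,tip,yaw):  # jig x,y (m), fingertip height, tool yaw: jig angle of tool x axis
    c,s=np.cos(q[2]),np.sin(q[2])
    p=np.array([q[0]+c*x-s*y,q[1]+s*x+c*y,tip+.017])
    a=yaw+q[2]; M=np.array([[np.cos(a),np.sin(a),0],[np.sin(a),-np.cos(a),0],[0,0,-1]]).T
    return p,M
def injig(p): c,s=np.cos(q[2]),np.sin(q[2]); d=np.array(p)[:2]-q[:2]; return c*d[0]+s*d[1],-s*d[0]+c*d[1]
def rows(ts):
    o=observe(); p0=np.array(o['position']);M0=Rm(o['ee_rot'])
    ax=M0[:,0]; print('now jig',np.round(injig(p0),4),'tip',round(p0[2]-.017,4),'yaw deg',round(np.degrees(np.arctan2(ax[1],ax[0])-q[2]),1),'t',o['clock'],'F',np.round(o['force'],1))
    for t in ts:
        p,M=tgt(*t); d=M0.T@(p-p0)/.15; w=R.from_matrix(M0.T@M).as_rotvec()/(2*np.pi)
        print(t,'offset',d.round(3).tolist(),'twist',w.round(4).tolist())
E
python3 - <<'E'
from go import *
o=observe();print(o['joints'],Rm(o['ee_rot']).round(2).tolist())
rows([(-.118,.0,.227,y) for y in (0,np.pi)])
E
```

```text
[-1.28858542  0.43451996  0.02501266  1.57319075 -0.01160739  1.13399962
 -0.07511205] [[-0.93, 0.38, 0.0], [0.38, 0.93, 0.0], [-0.0, 0.0, -1.0]]
now jig [-0.2264  0.6554] tip 0.2267 yaw deg 145.9 t 2.4 F [ 0.7 -0.4 -0.1]
(-0.118, 0.0, 0.227, 0) offset [-3.049, -3.212, -0.002] twist [0.0, -0.0, 0.4052]
(-0.118, 0.0, 0.227, 3.141592653589793) offset [-3.049, -3.212, -0.002] twist [0.0, 0.0, -0.0948]
```

jog_arm --plan '[{"offset":[-0.38,-0.4,0],"twist":[0,0,0],"fingers":-0.4},{"offset":[-0.76,-0.8,0],"twist":[0,0,0],"fingers":-0.4},{"offset":[-0.9,-1,0],"twist":[0,0,0],"fingers":-0.4},{"offset":[-0.9,-1,0],"twist":[0,0,0],"fingers":-0.4}]'

```text
clock: 2.9
position: [0.3052, 0.3856, 0.244]
ee_rot: [0.609, 3.081, -0.001]
force: [-0.5, -0.2, 0.7]
width: 0.613
gripper_force: 0.0
```

jog_arm --plan '[{"offset":[-0.38,-0.4,0],"twist":[0,0,0],"fingers":-0.4},{"offset":[-0.76,-0.8,0],"twist":[0,0,0],"fingers":-0.4},{"offset":[-0.9,-1,0],"twist":[0,0,0],"fingers":-0.4},{"offset":[-0.9,-1,0],"twist":[0,0,0],"fingers":-0.4}]'

```text
clock: 3.4
position: [0.3733, 0.1969, 0.244]
ee_rot: [0.608, 3.082, 0.0]
force: [-0.7, 0.5, 0.1]
width: 0.303
gripper_force: 0.0
```

jog_arm --plan '[{"offset":[-0.6,-0.6,0],"twist":[0,0,0.06],"fingers":-0.4},{"offset":[-0.9,-0.9,0],"twist":[0,0,0.12],"fingers":-0.4},{"offset":[-0.9,-0.9,0],"twist":[0,0,0.18],"fingers":-0.4},{"offset":[-0.9,-0.9,0],"twist":[0,0,0.25],"fingers":-0.4},{"offset":[-0.9,-0.9,0],"twist":[0,0,0.32],"fingers":-0.4},{"offset":[-0.9,-0.9,0],"twist":[0,0,0.38],"fingers":-0.4},{"offset":[-0.9,-0.9,0],"twist":[0,0,0.405],"fingers":-0.4},{"offset":[-0.9,-0.9,0],"twist":[0,0,0.405],"fingers":-0.4},{"offset":[-0.9,-0.9,0],"twist":[0,0,0.405],"fingers":-0.4},{"offset":[-0.9,-0.9,0],"twist":[0,0,0.405],"fingers":-0.4},{"offset":[-0.9,-0.9,0],"twist":[0,0,0.405],"fingers":-0.4},{"offset":[-0.9,-0.9,0],"twist":[0,0,0.405],"fingers":-0.4},{"offset":[-0.9,-0.9,0],"twist":[0,0,0.405],"fingers":-0.4},{"offset":[-0.9,-0.9,0],"twist":[0,0,0.405],"fingers":-0.4},{"offset":[-0.9,-0.9,0],"twist":[0,0,0.405],"fingers":-0.4}]'

```text
clock: 5.28
position: [0.4472, 0.0254, 0.2438]
ee_rot: [3.123, 0.337, 0.001]
force: [-0.3, -0.4, -0.6]
width: 0.304
gripper_force: 0.0
```

Run:
```python
from go import *
print(observe()['joints'])
rows([(-.125,.001,.227,0),(-.115,.001,.12,0)])
```

```text
[-0.75696199  0.14581972  0.66905131  2.02106649 -0.10675024  1.00793212
 -1.39209568]
now jig [-0.1343  0.0693] tip 0.2268 yaw deg 0.2 t 5.275 F [-0.3 -0.4 -0.6]
(-0.125, 0.001, 0.227, 0) offset [0.06, 0.456, -0.001] twist [0.0, -0.0001, 0.0007]
(-0.115, 0.001, 0.12, 0) offset [0.126, 0.456, 0.712] twist [0.0, -0.0001, 0.0007]
```

jog_arm --plan '[{"offset":[0.05,0.456,0],"twist":[0,0,0],"fingers":-0.4},{"offset":[0.05,0.456,0.2],"twist":[0,0,0],"fingers":-0.4},{"offset":[0.08,0.456,0.5],"twist":[0,0,0],"fingers":-0.4},{"offset":[0.126,0.456,0.71],"twist":[0,0,0],"fingers":-0.4},{"offset":[0.126,0.456,0.71],"twist":[0,0,0],"fingers":-0.4},{"offset":[0.126,0.456,0.71],"twist":[0,0,0],"fingers":-0.4}]'

```text
clock: 6.02
position: [0.4801, -0.0387, 0.1381]
ee_rot: [3.124, 0.335, 0.001]
force: [0.3, -0.3, 0.1]
width: 0.299
gripper_force: 0.0
```

jog_arm --plan '[{"offset":[0.05,0,0],"twist":[0,0,0],"fingers":-0.4},{"offset":[0.1,0,0],"twist":[0,0,0],"fingers":-0.4},{"offset":[0.13,0,0],"twist":[0,0,0],"fingers":-0.4},{"offset":[0.16,0,0],"twist":[0,0,0],"fingers":-0.4},{"offset":[0.19,0,0],"twist":[0,0,0],"fingers":-0.4},{"offset":[0.22,0,0],"twist":[0,0,0],"fingers":-0.4},{"offset":[0.25,0,0],"twist":[0,0,0],"fingers":-0.4}]'

```text
clock: 6.9
position: [0.5164, -0.0309, 0.1372]
ee_rot: [-3.124, -0.332, 0.0]
force: [-0.8, 0.1, 0.2]
width: 0.303
gripper_force: 0.1
```

Run:
```python
from go import *
a=get_image('scene')[130:270,200:360,::-1]
cv2.imwrite('pics/s3.png',cv2.resize(a,None,fx=4,fy=4,interpolation=cv2.INTER_CUBIC))
rows([(-.045,.001,.12,0)])
```

```text
now jig [-0.0777 -0.0002] tip 0.1202 yaw deg 0.1 t 6.95 F [ 0.6 -0.2 -0.6]
(-0.045, 0.001, 0.12, 0) offset [0.218, -0.008, 0.002] twist [0.0, -0.0001, 0.0003]
```

View pics/s3.png

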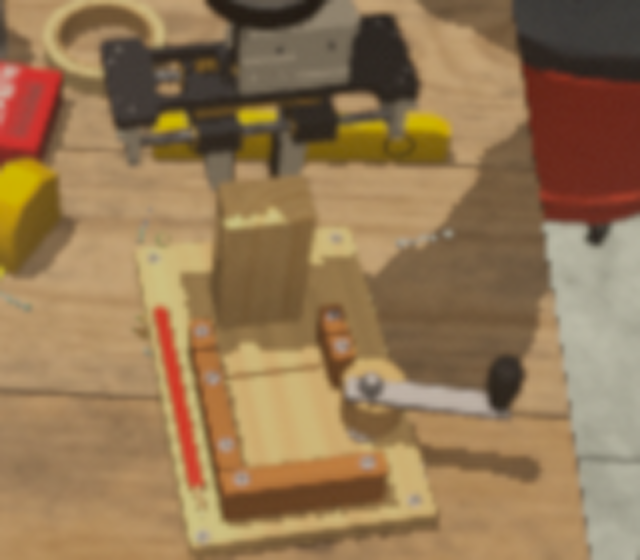

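The fingers stand just behind the block's top (crop 260,180), centred on it. I continue the push.

jog_arm --plan '[{"offset":[0.03,0,0],"twist":[0,0,0],"fingers":-0.4},{"offset":[0.06,0,0],"twist":[0,0,0],"fingers":-0.4},{"offset":[0.09,0,0],"twist":[0,0,0],"fingers":-0.4},{"offset":[0.12,0,0],"twist":[0,0,0],"fingers":-0.4},{"offset":[0.15,0,0],"twist":[0,0,0],"fingers":-0.4},{"offset":[0.18,0,0],"twist":[0,0,0],"fingers":-0.4}]'

```text
clock: 7.7
position: [0.5429, -0.0252, 0.1372]
ee_rot: [-3.124, -0.332, -0.0]
force: [-0.3, 0.6, -0.3]
width: 0.3
gripper_force: 0.0
```

Run:
```python
from go import *
a=get_image('scene')[130:270,200:360,::-1]
cv2.imwrite('pics/s4.png',cv2.resize(a,None,fx=4,fy=4,interpolation=cv2.INTER_CUBIC))
rows([(-.045,.001,.12,0)])
```

```text
now jig [-0.0506 -0.0001] tip 0.1203 yaw deg 0.1 t 7.75 F [ 0.9  0.1 -0.3]
(-0.045, 0.001, 0.12, 0) offset [0.037, -0.007, 0.002] twist [0.0, -0.0001, 0.0003]
```

View pics/s4.png

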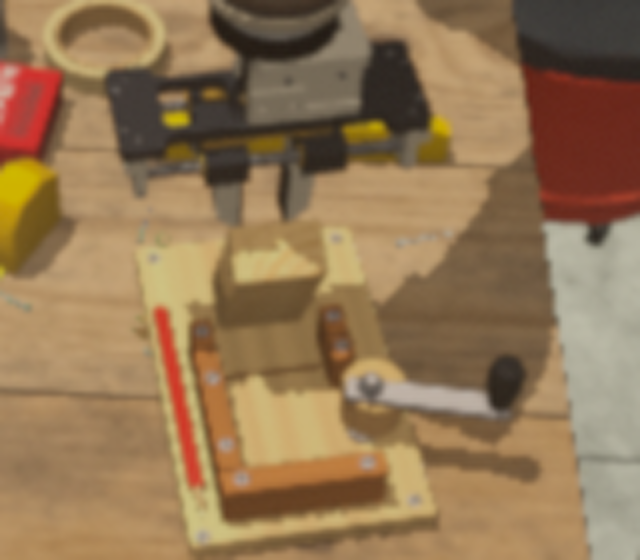

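It is falling forward away from the fingers, straight in line with the channel. I retreat and lower behind it.

jog_arm --plan '[{"offset":[0,0,0],"twist":[0,0,0],"fingers":-0.4},{"offset":[-0.1,0,0],"twist":[0,0,0],"fingers":-0.4},{"offset":[-0.25,0,0],"twist":[0,0,0],"fingers":-0.4},{"offset":[-0.25,0,0],"twist":[0,0,0],"fingers":-0.4},{"offset":[-0.25,0,0],"twist":[0,0,0],"fingers":-0.4}]'

```text
clock: 8.38
position: [0.5062, -0.033, 0.1375]
ee_rot: [-3.124, -0.332, -0.001]
force: [0.7, -0.0, -0.5]
width: 0.303
gripper_force: 0.0
```

Run:
```python
from go import *
a=get_image('scene')[130:270,200:360,::-1]
cv2.imwrite('pics/s5.png',cv2.resize(a,None,fx=4,fy=4,interpolation=cv2.INTER_CUBIC))
c=calibration('scene')
for p in lm('offcut_center','scene'): print(p,injig(onz(c,p[1],.037)))
rows([(-.09,.0,.12,0),(-.09,.0,.032,0)])
```

```text
(0.8, array([263.9872, 225.408 ])) (np.float64(0.023163613915937895), np.float64(-0.01194238938438553))
(0.3, array([291.584 , 284.0832])) (np.float64(0.2018641552816913), np.float64(0.019130524698325595))
now jig [-0.0884 -0.0002] tip 0.1204 yaw deg 0.1 t 8.475 F [0.3 0.2 0.1]
(-0.09, 0.0, 0.12, 0) offset [-0.011, -0.001, 0.002] twist [0.0, -0.0001, 0.0003]
(-0.09, 0.0, 0.032, 0) offset [-0.011, -0.001, 0.589] twist [0.0, -0.0001, 0.0003]
```

View pics/s5.png

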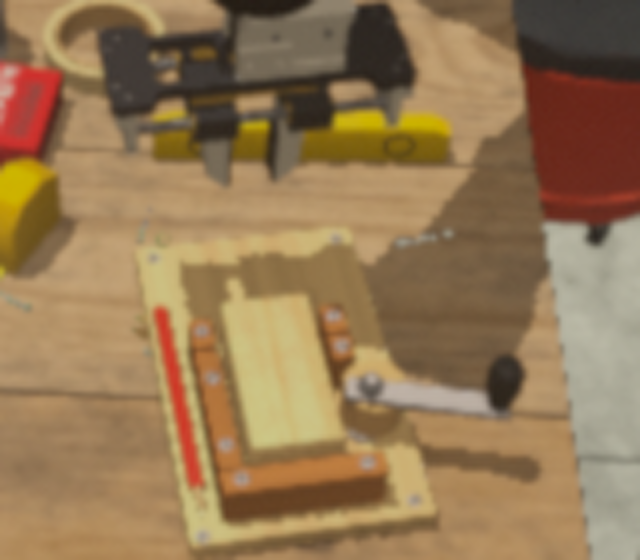

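The offcut lies flat between the fences, crop (280,370), short of the stop. Now I push it home.

jog_arm --plan '[{"offset":[-0.02,0,0.2],"twist":[0,0,0],"fingers":-0.4},{"offset":[-0.02,0,0.45],"twist":[0,0,0],"fingers":-0.4},{"offset":[-0.02,0,0.58],"twist":[0,0,0],"fingers":-0.4},{"offset":[-0.02,0,0.58],"twist":[0,0,0],"fingers":-0.4},{"offset":[0.04,0,0.58],"twist":[0,0,0],"fingers":-0.4},{"offset":[0.08,0,0.58],"twist":[0,0,0],"fingers":-0.4},{"offset":[0.12,0,0.58],"twist":[0,0,0],"fingers":-0.4},{"offset":[0.16,0,0.58],"twist":[0,0,0],"fingers":-0.4},{"offset":[0.2,0,0.58],"twist":[0,0,0],"fingers":-0.4},{"offset":[0.24,0,0.58],"twist":[0,0,0],"fingers":-0.4},{"offset":[0.28,0,0.58],"twist":[0,0,0],"fingers":-0.4},{"offset":[0.31,0,0.58],"twist":[0,0,0],"fingers":-0.4},{"offset":[0.33,0,0.58],"twist":[0,0,0],"fingers":-0.4}]'

```text
clock: 10.1
position: [0.5541, -0.0228, 0.0501]
ee_rot: [-3.124, -0.332, 0.001]
force: [-2.3, -0.4, 2.5]
width: 0.299
gripper_force: 1.1
```

jog_arm --plan '[{"offset":[0.01,0,0],"twist":[0,0,0],"fingers":-0.4},{"offset":[0.02,0,0],"twist":[0,0,0],"fingers":-0.4}]'

```text
clock: 10.35
position: [0.5573, -0.022, 0.0502]
ee_rot: [-3.124, -0.332, 0.0]
force: [0.1, -0.5, -0.4]
width: 0.299
gripper_force: 0.3
```

Run:
```python
from go import *
rows([(-.035,.0,.032,0)])
```

```text
now jig [-0.0365 -0.0001] tip 0.0332 yaw deg 0.1 t 10.35 F [ 0.1 -0.5 -0.4]
(-0.035, 0.0, 0.032, 0) offset [0.01, -0.001, 0.008] twist [-0.0, 0.0, 0.0002]
```

Still sliding; small steps until it meets the stop.

jog_arm --plan '[{"offset":[0.01,0,0],"twist":[0,0,0],"fingers":-0.4},{"offset":[0.02,0,0],"twist":[0,0,0],"fingers":-0.4}]'

```text
clock: 10.6
position: [0.559, -0.0217, 0.0501]
ee_rot: [-3.124, -0.332, 0.004]
force: [-7.5, -1.5, 6.7]
width: 0.3
gripper_force: 4.2
```

jog_arm --plan '[{"offset":[0.01,0,0],"twist":[0,0,0],"fingers":-0.4},{"offset":[0.01,0,0],"twist":[0,0,0],"fingers":-0.4}]'

```text
clock: 10.85
position: [0.559, -0.0216, 0.0499]
ee_rot: [-3.123, -0.331, 0.007]
force: [-9.4, -1.6, 7.6]
width: 0.298
gripper_force: 5.0
```

jog_arm --plan '[{"offset":[-0.1,0,0],"twist":[0,0,0],"fingers":-0.4},{"offset":[-0.2,0,-0.1],"twist":[0,0,0],"fingers":-1},{"offset":[-0.2,0,-0.5],"twist":[0,0,0],"fingers":-1},{"offset":[-0.2,0,-0.8],"twist":[0,0,0],"fingers":-1},{"offset":[-0.2,0,-0.8],"twist":[0,0,0],"fingers":-1},{"offset":[-0.2,0,-0.8],"twist":[0,0,0],"fingers":-1}]'

```text
clock: 11.6
position: [0.5319, -0.0272, 0.1699]
ee_rot: [-3.123, -0.333, -0.001]
force: [-1.5, 0.2, -1.0]
width: 0.005
gripper_force: 0.0
```

```bash
cat > lev.py <<'E'
from go import *
C={k:calibration(k) for k in('scene','top')}
def seecam():
    c_,s_=np.cos(q[2]),np.sin(q[2]); pv=np.array([q[0]+c_*.055-s_*.0522,q[1]+s_*.055+c_*.0522])
    for k in C:
        im=get_image(k)
        for a,p in lm('lever_grip',k)[:1]:
            g=onz(C[k],p,.085)[:2]-pv; print(k,a,'r',np.linalg.norm(g).round(4),'lever deg',np.degrees(np.arctan2(g[1],g[0])-q[2]).round(1))
        for a,p in lm('offcut_center',k)[:1]: print('offcut',a,np.round(injig(onz(C[k],p,.037)),4))
def L(deg,d,tip=.075,r=.082):  # tool behind grip by d at lever angle deg
    a=np.radians(deg); return (.055+r*np.cos(a)+d*np.sin(a),.0522+r*np.sin(a)-d*np.cos(a),tip,a-np.pi/2)
E
python3 - <<'E'
from lev import *
seecam(); rows([L(71,.045,.153),L(71,.045,.075)])
E
```

```text
scene 0.81 r 0.0766 lever deg 75.0
offcut 0.74 [ 0.0362 -0.0059]
top 0.65 r 0.0845 lever deg 71.6
now jig [-0.0625 -0.0002] tip 0.1524 yaw deg 0.1 t 11.9 F [0.2 0.1 0.1]
(np.float64(0.12424492456745609), np.float64(0.11508195624857191), 0.153, np.float64(-0.33161255787892263)) offset [1.246, -0.767, -0.006] twist [0.0001, 0.0002, 0.053]
(np.float64(0.12424492456745609), np.float64(0.11508195624857191), 0.075, np.float64(-0.33161255787892263)) offset [1.247, -0.767, 0.514] twist [0.0001, 0.0002, 0.053]
```

jog_arm --plan '[{"offset":[0.35,-0.2,0],"twist":[0,0,0],"fingers":-1},{"offset":[0.7,-0.4,0],"twist":[0,0,0.02],"fingers":-1},{"offset":[1,-0.6,0],"twist":[0,0,0.053],"fingers":-1},{"offset":[1,-0.767,0],"twist":[0,0,0.053],"fingers":-1},{"offset":[1,-0.767,0],"twist":[0,0,0.053],"fingers":-1},{"offset":[1,-0.767,0],"twist":[0,0,0.053],"fingers":-1}]'

```text
clock: 12.65
position: [0.6546, 0.1152, 0.17]
ee_rot: [3.135, -0.191, -0.0]
force: [0.1, -0.1, -0.1]
width: 0.007
gripper_force: 0.0
```

Run:
```python
from lev import *
rows([L(72,.047,.153),L(72,.047,.075)])
```

```text
now jig [0.0872 0.1137] tip 0.153 yaw deg -19.0 t 12.65 F [ 0.1 -0.1 -0.1]
(np.float64(0.1250390498046179), np.float64(0.11566283560058006), 0.153, np.float64(-0.3141592653589793)) offset [0.234, -0.094, -0.0] twist [0.0002, 0.0, -0.0029]
(np.float64(0.1250390498046179), np.float64(0.11566283560058006), 0.075, np.float64(-0.3141592653589793)) offset [0.234, -0.095, 0.52] twist [0.0002, 0.0, -0.0029]
```

jog_arm --plan '[{"offset":[0.234,-0.094,0],"twist":[0,0,-0.003],"fingers":-1},{"offset":[0.234,-0.094,0.2],"twist":[0,0,-0.003],"fingers":-1},{"offset":[0.234,-0.094,0.52],"twist":[0,0,-0.003],"fingers":-1},{"offset":[0.234,-0.094,0.52],"twist":[0,0,-0.003],"fingers":-1},{"offset":[0.234,-0.094,0.52],"twist":[0,0,-0.003],"fingers":-1}]'

```text
clock: 13.28
position: [0.6922, 0.1251, 0.0941]
ee_rot: [3.137, -0.162, 0.003]
force: [-0.2, -0.1, 0.8]
width: 0.003
gripper_force: 0.0
```

Run:
```python
from lev import *
rows([L(73,.03)]+[L(a,.0215) for a in range(74,153,6)])
```

```text
now jig [0.1261 0.1156] tip 0.0771 yaw deg -18.0 t 13.275 F [-0.2 -0.1  0.8]
(np.float64(0.10766362246615549), np.float64(0.12184583884728682), 0.075, np.float64(-0.296705972839036)) offset [-0.13, -0.002, 0.014] twist [-0.0, -0.0003, -0.0027]
(np.float64(0.09826938963966778), np.float64(0.12509725591687668), 0.075, np.float64(-0.27925268031909267)) offset [-0.196, -0.003, 0.014] twist [0.0, -0.0003, -0.0055]
(np.float64(0.09041251725845076), np.float64(0.12922079992716207), 0.075, np.float64(-0.17453292519943298)) offset [-0.255, -0.013, 0.013] twist [0.0, -0.0003, -0.0222]
(np.float64(0.08216765792760448), np.float64(0.1325004879358069), 0.075, np.float64(-0.06981317007977306)) offset [-0.314, -0.017, 0.013] twist [0.0, -0.0003, -0.0389]
(np.float64(0.07362514405130548), np.float64(0.13490038699466964), 0.075, np.float64(0.03490658503988664)) offset [-0.373, -0.015, 0.013] twist [0.0, -0.0003, -0.0555]
(np.float64(0.0648785691992184), np.float64(0.13639420330745017), 0.075, np.float64(0.13962634015954634)) offset [-0.431, -0.006, 0.013] twist [0.0001, -0.0003, -0.0722]
(np.float64(
[... 816 characters left out ...]
, -0.0003, -0.1555]
(np.float64(0.013503819329643209), np.float64(0.12612101859263783), 0.075, np.float64(0.7679448708775052)) offset [-0.736, 0.165, 0.013] twist [0.0001, -0.0003, -0.1722]
(np.float64(0.006004289272504407), np.float64(0.12137853952135427), 0.075, np.float64(0.8726646259971647)) offset [-0.774, 0.21, 0.013] twist [0.0002, -0.0002, -0.1889]
(np.float64(-0.0009584335248923534), np.float64(0.11587812589453465), 0.075, np.float64(0.9773843811168246)) offset [-0.806, 0.26, 0.012] twist [0.0002, -0.0002, -0.2055]
(np.float64(-0.007308064014535367), np.float64(0.10968004139490997), 0.075, np.float64(1.0821041362364845)) offset [-0.834, 0.312, 0.012] twist [0.0002, -0.0002, -0.2222]
```

jog_arm --plan '[{"offset":[-0.13,0,0.01],"twist":[0,0,-0.003],"fingers":-1},{"offset":[-0.196,-0.003,0.01],"twist":[0,0,-0.006],"fingers":-1},{"offset":[-0.255,-0.013,0.01],"twist":[0,0,-0.022],"fingers":-1},{"offset":[-0.314,-0.017,0.01],"twist":[0,0,-0.039],"fingers":-1},{"offset":[-0.373,-0.015,0.01],"twist":[0,0,-0.056],"fingers":-1},{"offset":[-0.431,-0.006,0.01],"twist":[0,0,-0.072],"fingers":-1},{"offset":[-0.489,0.009,0.01],"twist":[0,0,-0.089],"fingers":-1},{"offset":[-0.544,0.029,0.01],"twist":[0,0,-0.106],"fingers":-1}]'

```text
clock: 14.28
position: [0.6108, 0.1304, 0.0926]
ee_rot: [3.016, 0.88, 0.006]
force: [2.3, 0.3, -0.6]
width: 0.007
gripper_force: 0.7
```

Run:
```python
from lev import *
seecam()
rows([L(a,.0215) for a in range(116,159,6)])
```

```text
scene 0.85 r 0.0821 lever deg 98.6
offcut 0.96 [0.027  0.0019]
top 0.89 r 0.0781 lever deg 116.6
offcut 0.61 [0.0311 0.0065]
now jig [0.0472 0.1379] tip 0.0743 yaw deg 20.1 t 14.575 F [0.  0.7 0.5]
(np.float64(0.03837763795872773), np.float64(0.13532609145249686), 0.075, np.float64(0.45378560551852587)) offset [-0.061, -0.004, -0.005] twist [0.0001, -0.0002, -0.0163]
(np.float64(0.029779654400240364), np.float64(0.13313320806584086), 0.075, np.float64(0.5585053606381853)) offset [-0.12, -0.01, -0.005] twist [0.0001, -0.0002, -0.033]
(np.float64(0.02145799022584054), np.float64(0.13005360351525286), 0.075, np.float64(0.6632251157578453)) offset [-0.179, -0.01, -0.005] twist [0.0001, -0.0001, -0.0496]
(np.float64(0.013503819329643209), np.float64(0.12612101859263783), 0.075, np.float64(0.7679448708775052)) offset [-0.238, -0.004, -0.005] twist [0.0001, -0.0001, -0.0663]
(np.float64(0.006004289272504407), np.float64(0.12137853952135427), 0.075, np.float64(0.8726646259971647)) offset [-0.296, 0.009, -0.005] twist [0.0001, -0.0001, -0.083]
(np.float64(-0.0009584335248923534), np.float64(0.11587812589453465), 0.075, np.float64(0.9773843811168246)) offset [-0.352, 0.027, -0.005] twist [0.0001, -0.0001, -0.0996]
(np.float64(-0.007308064014535367), np.float64(0.10968004139490997), 0.075, np.float64(1.0821041362364845)) offset [-0.406, 0.051, -0.005] twist [0.0001, -0.0001, -0.1163]
(np.float64(-0.012975034316034452), np.float64(0.10285219353329073), 0.075, np.float64(1.186823891356144)) offset [-0.457, 0.081, -0.005] twist [0.0001, -0.0001, -0.133]
```

jog_arm --plan '[{"offset":[-0.061,-0.004,0],"twist":[0,0,-0.016],"fingers":-1},{"offset":[-0.12,-0.01,0],"twist":[0,0,-0.033],"fingers":-1},{"offset":[-0.179,-0.01,0],"twist":[0,0,-0.05],"fingers":-1},{"offset":[-0.238,-0.004,0],"twist":[0,0,-0.066],"fingers":-1},{"offset":[-0.296,0.009,0],"twist":[0,0,-0.083],"fingers":-1},{"offset":[-0.352,0.027,0],"twist":[0,0,-0.1],"fingers":-1},{"offset":[-0.406,0.051,0],"twist":[0,0,-0.116],"fingers":-1},{"offset":[-0.457,0.081,0],"twist":[0,0,-0.133],"fingers":-1}]'

```text
clock: 15.58
position: [0.559, 0.0836, 0.091]
ee_rot: [2.401, 2.026, 0.002]
force: [1.1, 1.2, -0.2]
width: 0.004
gripper_force: 0.7
```

Run:
```python
from lev import *
seecam()
k='top';a=get_image(k)[100:220,160:300,::-1]
cv2.imwrite('pics/t6.png',cv2.resize(a,None,fx=5,fy=5,interpolation=cv2.INTER_CUBIC))
rows([L(a,.0215) for a in range(160,176,2)])
```

```text
top 0.63 r 0.0845 lever deg 164.2
offcut 0.89 [ 0.0317 -0.0042]
now jig [-0.0133  0.1032] tip 0.0736 yaw deg 68.0 t 15.925 F [ 0.4 -0.8 -0.1]
(np.float64(-0.014701361822942606), np.float64(0.10044904309960187), 0.075, np.float64(1.2217304763960306)) offset [-0.02, -0.002, -0.009] twist [-0.0, 0.0, -0.0054]
(np.float64(-0.01634276895714122), np.float64(0.09798710863909149), 0.075, np.float64(1.2566370614359172)) offset [-0.04, -0.006, -0.009] twist [-0.0, 0.0, -0.011]
(np.float64(-0.017897255916876676), np.float64(0.09546938963966779), 0.075, np.float64(1.2915436464758039)) offset [-0.059, -0.009, -0.009] twist [-0.0, 0.0, -0.0165]
(np.float64(-0.019362928799238864), np.float64(0.09289895355410668), 0.075, np.float64(1.3264502315156905)) offset [-0.079, -0.012, -0.009] twist [-0.0, 0.0, -0.0221]
(np.float64(-0.02073800190759024), np.float64(0.09027893206283308), 0.075, np.float64(1.3613568165555772)) offset [-0.098, -0.014, -0.009] twist [-0.0, 0.0, -0.0277]
(np.float64(-0.022020799927162063), np.float64(0.08761251725845076), 0.075, np.float64(1.3962634015954638)) offset [-0.118, -0.015, -0.009] twist [-0.0, 0.0, -0.0332]
(np.float64(-0.023209759966167375), np.float64(0.08490295775666912), 0.075, np.float64(1.4311699866353504)) offset [-0.138, -0.015, -0.009] twist [-0.0, 0.0, -0.0388]
(np.float64(-0.024303433459943857), np.float64(0.08215355473836548), 0.075, np.float64(1.4660765716752366)) offset [-0.157, -0.015, -0.009] twist [-0.0, 0.0, -0.0443]
```

View pics/t6.png

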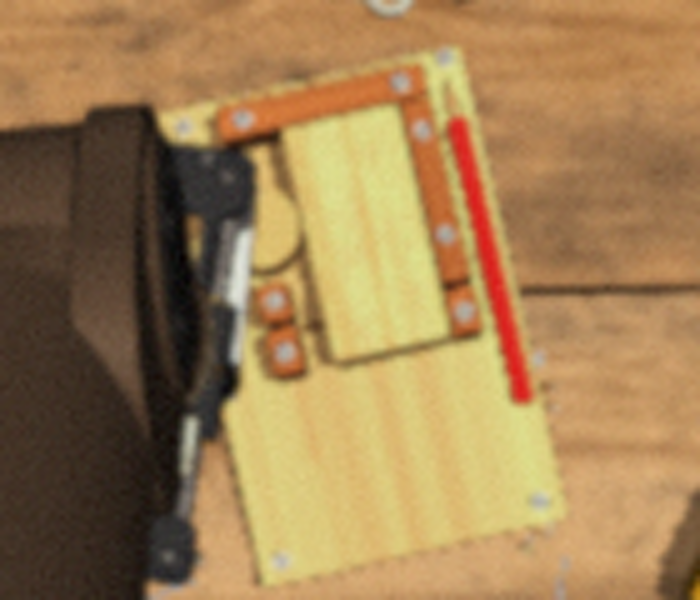

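The top view shows the cam touching the offcut at crop (298,230), and the block almost at the right fence and at the stop. I keep pushing, watching the force.

jog_arm --plan '[{"offset":[-0.02,-0.002,0],"twist":[0,0,-0.005],"fingers":-1},{"offset":[-0.04,-0.006,0],"twist":[0,0,-0.011],"fingers":-1},{"offset":[-0.06,-0.009,0],"twist":[0,0,-0.0165],"fingers":-1}]'

```text
clock: 16.3
position: [0.5553, 0.0751, 0.0907]
ee_rot: [-2.292, -2.148, -0.001]
force: [0.7, 6.1, -2.0]
width: 0.007
gripper_force: 2.5
```

jog_arm --plan '[{"offset":[-0.02,0,0],"twist":[0,0,-0.005],"fingers":-1}]'

```text
clock: 16.42
position: [0.5547, 0.0734, 0.0906]
ee_rot: [-2.256, -2.183, -0.001]
force: [-2.0, 10.0, -0.1]
width: 0.004
gripper_force: 4.8
```

jog_arm --plan '[{"offset":[-0.02,0,0],"twist":[0,0,-0.005],"fingers":-1}]'

```text
clock: 16.55
position: [0.5542, 0.0718, 0.0906]
ee_rot: [-2.219, -2.219, -0.002]
force: [-2.4, 13.3, 0.0]
width: 0.006
gripper_force: 6.3
```

Run:
```python
from lev import *
seecam()
rows([L(a,.0215) for a in range(168,178,2)])
```

```text
scene 0.59 r 0.0777 lever deg 166.6
offcut 0.98 [ 0.0337 -0.0073]
top 0.54 r 0.3751 lever deg -135.7
offcut 0.72 [0.0346 0.0083]
now jig [-0.02    0.0922] tip 0.0736 yaw deg 77.9 t 16.85 F [-2.  10.7 -0.5]
(np.float64(-0.02073800190759024), np.float64(0.09027893206283308), 0.075, np.float64(1.3613568165555772)) offset [-0.013, -0.002, -0.009] twist [-0.0002, -0.0005, -0.0004]
(np.float64(-0.022020799927162063), np.float64(0.08761251725845076), 0.075, np.float64(1.3962634015954638)) offset [-0.032, -0.007, -0.009] twist [-0.0002, -0.0005, -0.0059]
(np.float64(-0.023209759966167375), np.float64(0.08490295775666912), 0.075, np.float64(1.4311699866353504)) offset [-0.052, -0.011, -0.009] twist [-0.0002, -0.0005, -0.0115]
(np.float64(-0.024303433459943857), np.float64(0.08215355473836548), 0.075, np.float64(1.4660765716752366)) offset [-0.071, -0.014, -0.009] twist [-0.0002, -0.0005, -0.017]
(np.float64(-0.025300487935806894), np.float64(0.07936765792760452), 0.075, np.float64(1.5009831567151233)) offset [-0.091, -0.017, -0.009] twist [-0.0002, -0.0005, -0.0226]
```

Over 10 N steady at about 167°, so it's tight. I back off and check.

jog_arm --plan '[{"offset":[-0.01,0,0],"twist":[0,0,0],"fingers":-1},{"offset":[-0.01,0,0],"twist":[0,0,0],"fingers":-1},{"offset":[0.1,0,0],"twist":[0,0,0],"fingers":-1},{"offset":[0.3,0,0],"twist":[0,0,0],"fingers":-1},{"offset":[0.5,0,-0.3],"twist":[0,0,0],"fingers":-1},{"offset":[0.8,0,-0.7],"twist":[0,0,0],"fingers":-1},{"offset":[1,0,-0.9],"twist":[0,0,0],"fingers":-1},{"offset":[1,0,-0.9],"twist":[0,0,0],"fingers":-1},{"offset":[1,0,-0.9],"twist":[0,0,0],"fingers":-1}]'

```text
clock: 17.98
position: [0.5556, 0.2179, 0.2252]
ee_rot: [2.226, 2.216, -0.002]
force: [-0.2, -0.5, -1.5]
width: 0.002
gripper_force: 0.0
```

Run:
```python
from lev import *
seecam()
I=[get_image(k)[y:y+120,x:x+140,::-1] for k,x,y in (('top',160,100),('scene',210,155))]
cv2.imwrite('pics/e7.png',cv2.resize(np.vstack(I) if 0 else np.hstack(I),None,fx=2.85,fy=2.85,interpolation=cv2.INTER_CUBIC))
for k in C:
    im=get_image(k); r=regions_of('offcut',k)
    if r:
        n,_=cv2.findContours(r[0]['region'].astype(np.uint8),0,1)[0:2]; m=max(n,key=cv2.contourArea)[:,0]
        P=np.array([injig(onz(C[k],p,.056)) for p in m],np.float32)*1000
        print(k,r[0]['conf'],cv2.minAreaRect(P))
```

```text
scene 0.77 r 0.078 lever deg 167.0
offcut 0.92 [ 0.036  -0.0101]
top 0.8 r 0.0892 lever deg 167.7
offcut 0.43 [-0.0045 -0.0353]
scene 0.95 ((37.675987243652344, -6.951227188110352), (62.89299392700195, 123.61857604980469), 89.85989379882812)
top 0.8 ((31.541454315185547, -7.155246734619141), (61.82442092895508, 124.17516326904297), 89.54112243652344)
```

View pics/e7.png

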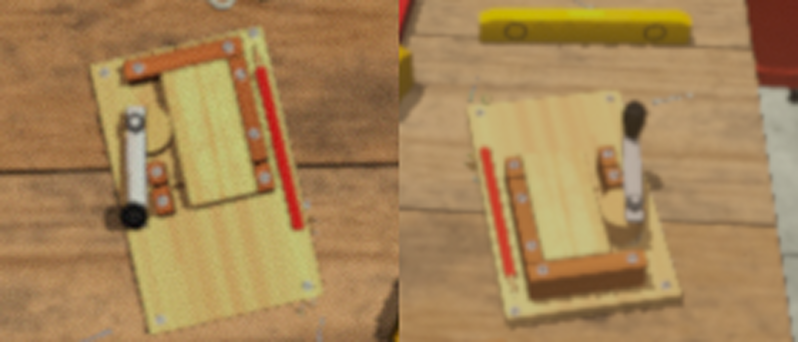

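The offcut is square (under 0.5°), at y ≈ -7 mm and against the stop. The lever stayed at 167° and the arm is clear.

```bash
python3 -c "
from cell import *
print(sign_off())"
```

```text
the job is handed in; nothing more can be done
None
```

I tipped the offcut flat between the fences, pushed it up to the end stop and swung the cam lever to about 167°, where it took 10–13 N and stayed put. The job is handed in; the result wasn't shown, and I couldn't measure the clamping force on the fence directly.

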